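Slide the specimen holder under the test bridge

TASK

Push the flat specimen holder along the bed of the test rig, specimen end first, between the guides and under the low bridge until its front edge is up against the end stop. Keep the holder flat on the bed, never lifted or tipped, do not touch the specimen or the bridge, and leave the spare specimen, the jar and the screwdriver where they are. Finish with the hand clear.

Things in the scene. Friction and masses are not known exactly. Their poses are not given: they have to be found in the camera images.
- holder: loose flat aluminium plate, 150 (its x) x 90 (its y) x 10 mm high, about 0.4 kg, too wide to be gripped across; origin at the centre of its underside; its +x end is the front, nearer to the specimen, and its -x end is the tail. It starts flat on the bed, front roughly towards the bridge, up to 25 mm off the centre line and up to 20 degrees askew
- specimen: brass disc 28 mm across and 14 mm high fixed on top of the holder, 25 mm ahead of the holder's centre; origin at the centre of its underside; its top is 24 mm above the bed. Must not be touched
- rig: fixed dark steel bed 450 (x) x 250 (y) mm on a 470 x 270 mm wooden board; origin on the desk; bed top 20 mm above the desk (z = 0), from x = -255 to +195 mm and y = -125 to +125 mm. Its +x axis, the direction to slide the holder, points roughly to the robot's left; centre line is y = 0. The guides, end stop and bridge columns belong to it
- mouth (a point): point on the bed at rig x = 5 mm, y = 0: the wide mouth of the two steel guides, 10 mm high. Their inner faces narrow like a funnel from about y = +-75 mm here to y = +-49 mm at rig x = 50 mm, then run straight to x = 150 mm (4 mm play on each side of the holder). Axes as the rig's
- stop (a point): centre of the foot of the steel end stop's face, on the bed at rig x = 150 mm, y = 0; the stop is 90 mm wide, 12 mm high. With the holder's front edge against it, the tail is at rig x = 0, outside the guides and 78 mm short of the bridge
- bridge: white crossbeam over the guides, 44 (x) x 184 (y) x 30 mm, carried by two columns at y = +-80 mm, with a round measuring head on top; origin at the centre of the beam's underside, 29 mm above the bed at rig x = 100 mm; the head's top is 136 mm above the desk. The specimen passes under it with 5 mm headroom. Must not be touched
- seat (a point): point on the bed (rig x = 75 mm, y = 0) where the holder's origin must end up; axes as the rig's: x is the slide direction, z up
- spare: loose spare brass specimen, 28 mm across, 14 mm high, standing on the bed beside the guides near the edge away from the robot (rig -y); origin at the centre of its underside
- jar: small white plastic jar with a black lid, 44 mm across, 65 mm high, on the desk to the robot's left; origin at the centre of its underside
- driver: screwdriver 160 mm long lying on the desk to the robot's right; origin at its middle
Things that resemble listed ones, but are neither listed nor needed, are in the scene too. What is meant by the holder is not blue or red, and is the larger of those in its own colour.

How it is judged:
By the outcome, as a careful person would: the job done as asked, in the order asked, and still so for the second after the job is handed in, with the robot touching nothing.
It also fails if it takes over 58 s, if anything falls off the work surface, if the arm or the gripper's body presses on something with over 40 N, if the wrist force passes 120 N, or if a joint passes its speed limit or range.

ROBOT

A 6-joint arm with a two-finger parallel gripper is mounted at the origin on the work surface. World frame = base frame: x ahead of the robot, y to its left, z up, the work surface at z = 0. Lengths are in mm, angles in rad, forces in N, time in s.
With the tool pointing down it reaches from about 350 to 975 mm from the base axis. Payload 7.1 kg.
Tool frame: the origin (TCP) lies between the finger pads; the fingertips stand 19 mm ahead of it and the grasp point (between the pads) is the TCP; z points along the fingers, y is the line along which they close (so a half turn about z gives the same grasp; the last joint's range is limited). The gripper opens to 88 mm and grips with 3 to 60 N. Pads are 20 mm wide; open, the fingers measure 115 mm over their backs; the gripper's body (75 mm by 178 mm) begins 61 mm behind the grasp point.
Start: joints at [1.106, 0.423, 1.63, -0, 1.089, -0.019], TCP at [269.455, 563.914, 241.675] pointing down, gripper open.
Joint ranges: [-3, 3], [-0.9, 2.11], [0.09, 2.58], [-1.31, 4.45], [0.11, 2.69], [-2.54, 2.54]. Speed limits (rad/s): [2.39, 2.39, 3.01, 3.14, 3.14, 3.14].

INTERFACE

Orientations are given as a rotation vector (axis times angle).
In Python, from workcell import ctrl gives the robot as it stands.
- The arm moves only by the tool arm_command, never from a script. Its argument "series" is a list of rows, each an object with "linear": the shift along the tool's x, y, z in m, a list of three; "turn": the turn about the tool's z in rad. A call has 1 to 10 rows; each row shifts and turns the commanded pose from where the row before left it, along the tool's axes as they then stand; what a row does not reach is not made up. A row lasts 1/10 s, in which the tool goes at most 50 mm and 8.59 degrees, less where a joint would pass 70% of its speed; a pose out of reach is approached as far as the arm can. A call with a gripper value outside its range is refused whole. "jaw" is the opening, from -1 (shut) to 1 (fully open), set as the call begins (left out, the last holds). The fingers move at their own pace and stop on an object; the grip force is fixed at half the most. Time passes only in rows, so rows that do not move let the fingers close. It gives the time, the measured TCP pose, the force, the opening and the grip force at its end, in the units of the state.
- ctrl.get_obs(): the state, without advancing time (a new reading comes with each control period).
- ctrl.get_image(name): name is "scene" or "side" or "wrist"; returns a dict with "frame" (400x640x3 uint8, blue, green, red), "fx", "fy", "cx", "cy" (pixels), "rvec" (rotation vector, rad) and "tvec" (3), from world to camera coordinates, as OpenCV has them. Camera axes: x right, y down, z forward; pixel columns grow to the right and rows downward; lengths in mm; the calibration is good to about 2 mm. A picture is of the moment at which its call begins. There is no depth.
- ctrl.close_job(): hands the job in; it is judged then, once.
The state is a dict: "t": time; "qpos": joint angles; "qvel": joint speeds; "joint_torque": joint torques, N m; "ee_pos": TCP position; "orientation": TCP orientation; "ft_force": force on the tool from outside, world axes, zero at the start; "moment": the same for the moment, N m; "width": finger opening in mm; "grasp_force": force on a finger pad.
Only numpy, scipy, OpenCV 4.12 (cv2) and the standard library are available. Lean on these libraries where they do the work, as an engineer would, in place of code of your own. Each camera call takes 0.05 s, during which the arm holds its last target. There are 200 camera calls.

## Working session

There is one attempt and no reset: what is moved stays moved. The work goes in short steps, Python scripts to look and compute and a tool call to move; the robot and the scene stay as the last step left them, time stands still between calls to the robot, and variables do not carry over. Pictures are saved under pics/ and viewed, at most 10 in all, crops included, and the job is handed in when it is done.

Besides the shell and the picture viewer there is one more tool, called after "Call:" by a JSON object that holds its "fn" and its "kwargs", one argument or row to a line. arm_command: Moves the arm, as the interface text tells. Its arguments: {"type":"object","properties":{"series":{"type":"array"},"jaw":{"type":"number"}},"required":["series"]}

```bash
mkdir -p pics; cat > h.py <<'E'
import numpy as np, cv2, pickle
from workcell import ctrl
def grab(name,tag):
    im=ctrl.get_image(name); pickle.dump(im,open(f'pics/{tag}.pkl','wb')); cv2.imwrite(f'pics/{tag}.png',im['frame']); return im
def load(tag): return pickle.load(open(f'pics/{tag}.pkl','rb'))
def cam(im):
    K=np.array([[im['fx'],0,im['cx']],[0,im['fy'],im['cy']],[0,0,1.]]); R=cv2.Rodrigues(np.array(im['rvec'],float))[0]
    return K,R,np.array(im['tvec'],float).ravel()
def px2w(im,uv,z):
    K,R,t=cam(im); c=-R.T@t
    d=R.T@np.linalg.solve(K,np.r_[np.array(uv,float),1]); return c+d*(z-c[2])/d[2]
def w2px(im,P):
    K,R,t=cam(im); return cv2.projectPoints(np.array(P,float).reshape(-1,3),R,t,K,None)[0].reshape(-1,2)
def crop(tag,x0,y0,w,h,s,out):
    cv2.imwrite(f'pics/{out}.png',cv2.resize(load(tag)['frame'][y0:y0+h,x0:x0+w],None,fx=s,fy=s,interpolation=cv2.INTER_CUBIC))
E
python3 -c "
from h import *
a=grab('scene','s0');b=grab('side','d0');c=grab('wrist','w0')
for i in (a,b,c):
  K,R,t=cam(i);print(-R.T@t,R[2],i['fx'])
o=ctrl.get_obs();print(o)"
```

```text
[1246.84920535   60.95653664  772.78519052] [-0.71359555 -0.08842779 -0.69495461] 377.9207369433268
[  340.28262307 -1115.31158006   727.87530229] [ 0.13304344  0.84943202 -0.51065124] 432.8355041715923
[192.86127431 601.35343069 382.9269488 ] [ 0.27459501 -0.1320757  -0.95244611] 286.89054032765137
{'t': 0.15, 'qpos': array([ 1.10599421e+00,  4.23679237e-01,  1.63048333e+00, -7.62907654e-07,
        1.08859451e+00, -1.90058597e-02]), 'qvel': array([-3.07536735e-05, -2.04742911e-03, -3.45578346e-03, -1.37041086e-03,
       -2.41378871e-03,  1.02205530e-03]), 'joint_torque': array([ 4.30263854e-04, -5.44979203e+01, -2.73922026e+01,  6.43899059e-02,
        2.04783585e-02, -3.85196472e-05]), 'ee_pos': array([269.2878278 , 563.57225027, 241.08378272]), 'orientation': array([-6.94408811e-01, -3.06360070e+00,  1.77590436e-03]), 'ft_force': array([-0.34928617, -0.21908729,  0.22557546]), 'moment': array([0.01705475, 0.00737051, 0.00605232]), 'grasp_force': 0.0, 'width': 87.61746816611777}
```

View pics/s0.png

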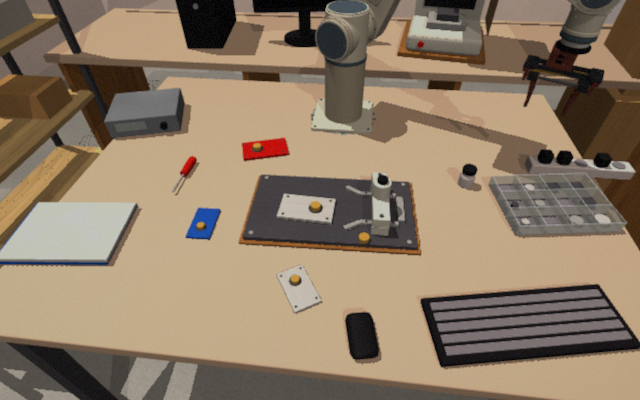

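View pics/d0.png

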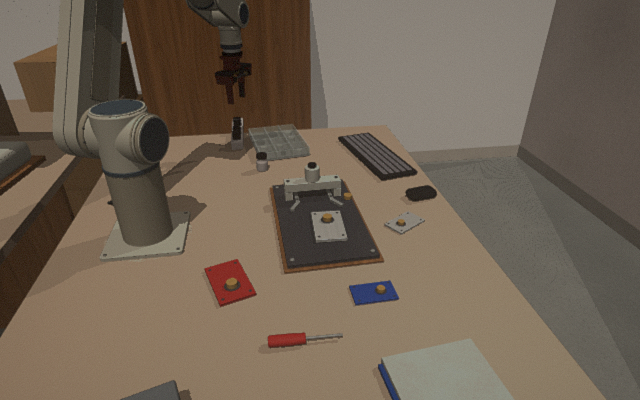

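The scene view shows the white holder on the dark bed at about (307,208), with its specimen at (315,207). The bridge is at (380,205), the spare at (364,238) and the jar at (468,177). A smaller decoy plate lies off the bed at (298,288). I'll enlarge both views of the rig.

```bash
python3 -c "
from h import *
crop('s0',235,165,195,95,4,'s0c');crop('d0',260,155,130,120,5,'d0c')"
```

```text
(no output)
```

View pics/s0c.png

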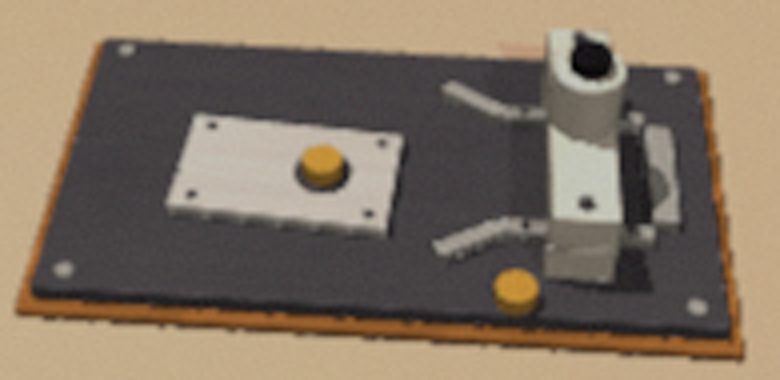

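View pics/d0c.png

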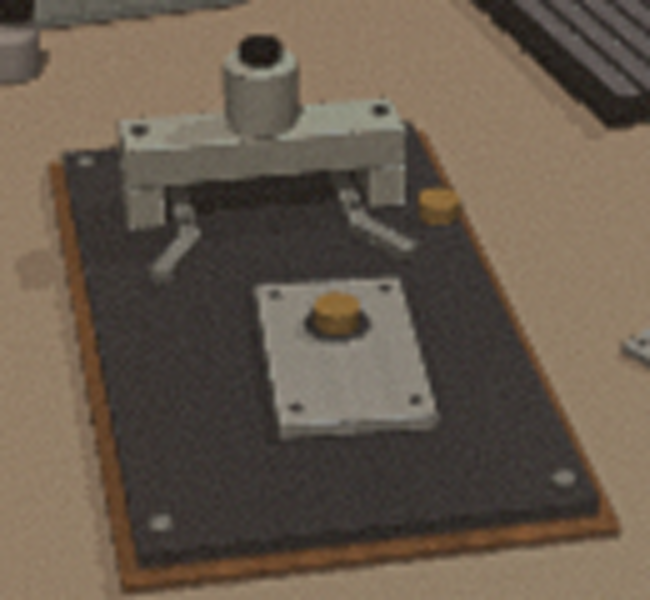

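The enlarged crops show the four corners of the bed, the four top corners of the holder and the spare. I'll fit both poses to both views.

```bash
cat > fit.py <<'E'
from h import *
from scipy.optimize import least_squares
S=lambda L:np.array(L)/4+[235-.375,165-.375]
D=lambda L:np.array(L)/5+[260-.4,155-.4]
s,d=load('s0'),load('d0')
bed=[(-255,125,20),(195,125,20),(195,-125,20),(-255,-125,20)]
hol=[(-75,45,30),(75,45,30),(75,-45,30),(-75,-45,30)]
def tr(p,m):
    c,q=np.cos(p[2]),np.sin(p[2]); m=np.array(m,float)
    return np.c_[p[0]+c*m[:,0]-q*m[:,1],p[1]+q*m[:,0]+c*m[:,1],m[:,2]]
def fit(m,us,ud,p0):
    f=lambda p:np.r_[(w2px(s,tr(p,m))-us).ravel(),(w2px(d,tr(p,m))-ud).ravel()]
    r=least_squares(f,p0,loss='soft_l1'); print(np.round(r.x,3),'res',np.round(f(r.x),1)); return r.x
R=fit(bed,S([(103,40),(706,70),(733,333),(35,292)]),D([(137,555),(65,152),(418,130),(600,502)]),[600,0,1.57])
H=fit(hol,S([(193,114),(404,133),(388,229),(168,207)]),D([(281,430),(255,285),(398,279),(437,418)]),[600,0,1.57])
def torig(P):
    v=np.array(P[:2])-R[:2]; c,q=np.cos(R[2]),np.sin(R[2]); return np.array([c*v[0]+q*v[1],-q*v[0]+c*v[1]])
print('holder in rig',torig(H),np.degrees(H[2]-R[2]))
print('specimen', torig(px2w(s,S([(323,155)])[0],44)),torig(px2w(d,D([(337,300)])[0],44)))
print('spare',torig(px2w(s,S([(517,283)])[0],34)),torig(px2w(d,D([(440,195)])[0],34)))
E
python3 fit.py
```

```text
[506.382  33.366   1.597] res [ 1.4 -0.6 -1.  -0.3  0.3 -0.2 -0.8 -1.3  0.5 -0.3  0.4  0.1 -0.  -1.4
  0.6 -0.3]
[522.297 -66.137   1.54 ] res [ 0.7 -0.1 -0.1  0.1 -0.  -0.6 -0.2 -0.8  0.2 -0.3 -0.1  0.7  0.2 -0.
  0.9 -0.2]
holder in rig [-99.87883975 -13.35139343] -3.2434526480905976
specimen [-75.51524454 -12.81466794] [-67.00985947 -15.630749  ]
spare [  57.88819631 -107.84803908] [  64.79508212 -110.07977336]
```

The two views agree, and the fit residuals are about 1 px. The holder is at rig (-100, -13) mm with a yaw of about -3°. I'll carry the tool high over to a point behind the tail, partly closing the jaw so both fingers push.

Call:
{"fn": "arm_command", "kwargs": {
  "series": [
    {"linear": [-0.0272, -0.028, 0], "turn": 0},
    {"linear": [-0.0272, -0.028, 0], "turn": 0},
    {"linear": [-0.0272, -0.028, 0], "turn": 0},
    {"linear": [-0.0272, -0.028, 0], "turn": 0},
    {"linear": [-0.0272, -0.028, 0], "turn": 0},
    {"linear": [-0.0272, -0.028, 0], "turn": 0},
    {"linear": [-0.0272, -0.028, 0], "turn": 0},
    {"linear": [-0.0272, -0.028, 0], "turn": 0},
    {"linear": [-0.0272, -0.028, 0], "turn": 0},
    {"linear": [-0.0272, -0.028, 0], "turn": 0}
  ],
  "jaw": 0.1
}}

```text
t: 1.15
ee_pos: [394.3, 192.5, 241.7]
orientation: [0.694, 3.064, 0.0]
ft_force: [0.6, 0.3, -1.3]
width: 48.0
grasp_force: 0.0
```

Call:
{"fn": "arm_command", "kwargs": {
  "series": [
    {"linear": [-0.0272, -0.028, 0], "turn": 0},
    {"linear": [-0.0272, -0.028, 0], "turn": 0},
    {"linear": [-0.0272, -0.028, 0], "turn": 0},
    {"linear": [-0.0272, -0.028, 0], "turn": 0},
    {"linear": [-0.0272, -0.028, 0], "turn": 0},
    {"linear": [-0.0272, -0.028, 0], "turn": 0},
    {"linear": [-0.0272, -0.028, 0], "turn": 0},
    {"linear": [-0.0272, -0.028, 0], "turn": 0},
    {"linear": [-0.0272, -0.028, 0], "turn": 0},
    {"linear": [-0.0272, -0.028, 0], "turn": 0}
  ]
}}

```text
t: 2.15
ee_pos: [519.0, -177.6, 241.5]
orientation: [-0.695, -3.063, -0.0]
ft_force: [-0.5, 1.2, 0.1]
width: 48.3
grasp_force: 0.0
```

Call:
{"fn": "arm_command", "kwargs": {
  "series": [
    {"linear": [0, 0, 0], "turn": 0.1446},
    {"linear": [0, 0, 0], "turn": 0.1446},
    {"linear": [0, 0, 0], "turn": 0.1446},
    {"linear": [0, 0, 0], "turn": 0.1446},
    {"linear": [0, 0, 0], "turn": 0.1446},
    {"linear": [0, 0, 0], "turn": 0.1446},
    {"linear": [0, 0, 0], "turn": 0.1446},
    {"linear": [0, 0, 0], "turn": 0.1446},
    {"linear": [0, 0, 0], "turn": 0},
    {"linear": [0, 0, 0], "turn": 0}
  ]
}}

```text
t: 3.15
ee_pos: [518.7, -175.9, 241.5]
orientation: [-2.252, -2.19, 0.0]
ft_force: [-0.1, 0.6, -0.0]
width: 48.1
grasp_force: 0.0
```

```bash
python3 -c "
from h import *
a=grab('wrist','w1');K,R,t=cam(a);print(-R.T@t)"
```

```text
[520.79843462 -90.23214031 383.47800789]
```

View pics/w1.png

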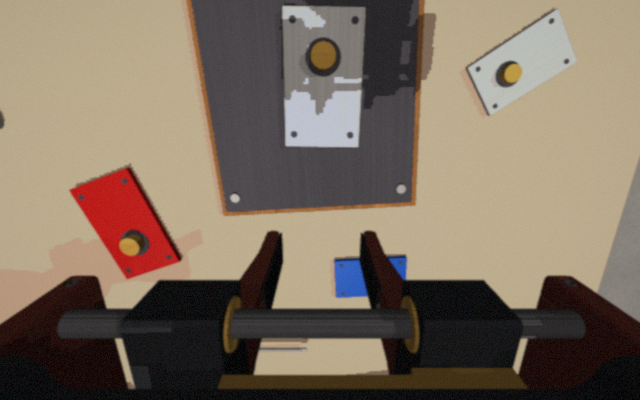

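The wrist view shows the holder's four top corners at (286,146), (359,147), (365,7) and (283,6). The fingers are behind the tail, and the bed's tail edge runs from (226,210) to (412,204). I'll check this against the fit.

```bash
cat >> fit.py <<'E'
print('--')
w=load('w1')
print(np.round(w2px(w,tr(H,hol))).tolist(), np.round(w2px(w,tr(R,bed[::3]))).tolist())
P=[px2w(w,u,30) for u in [(285.5,146),(283,6),(365,7),(359,147)]]
print(np.round(P,1)); print('lens',np.linalg.norm(P[1]-P[0]),np.linalg.norm(P[3]-P[0]))
c=np.mean(P,0); print('centre rig',torig(c)); e=(P[1]+P[2]-P[0]-P[3]); print('yaw rel rig',np.degrees(np.arctan2(e[1],e[0])-R[2]))
tcp=np.array(ctrl.get_obs()['ee_pos']); print('tcp rig',torig(tcp),'z',tcp[2])
E
python3 fit.py | sed '1,/--/d'
```

```text
[[285.0, 149.0], [280.0, 9.0], [364.0, 9.0], [358.0, 150.0]] [[226.0, 213.0], [411.0, 204.0]]
[[ 476.  -135.6   30. ]
 [ 483.2   12.5   30. ]
 [ 570.6    9.    30. ]
 [ 565.9 -139.4   30. ]]
lens 148.19655564018072 89.9573895433228
centre rig [-97.16364528 -15.03304861]
yaw rel rig -3.7673697398563917
tcp rig [-209.48325481   -6.9766666 ] z 241.56941093470692
```

The wrist check agrees to within 2–3 mm, with the tail face at rig x ≈ -174 and the finger fronts at ≈ -199. I'll go down until the tips are about 3.5 mm above the bed.

Call:
{"fn": "arm_command", "kwargs": {
  "series": [
    {"linear": [0, 0, 0.025]},
    {"linear": [0, 0, 0.025]},
    {"linear": [0, 0, 0.025]},
    {"linear": [0, 0, 0.025]},
    {"linear": [0, 0, 0.025]},
    {"linear": [0, 0, 0.025]},
    {"linear": [0, 0, 0.025]},
    {"linear": [0, 0, 0.012]},
    {"linear": [0, 0, 0.008]},
    {"linear": [0, 0, 0.004]}
  ]
}}

```text
validation failed for argument at $.se...
```

Call:
{"fn": "arm_command", "kwargs": {
  "series": [
    {"linear": [0.004, 0.0002, 0], "turn": 0},
    {"linear": [0.004, 0.0002, 0], "turn": 0},
    {"linear": [0.004, 0.0002, 0], "turn": 0},
    {"linear": [0.003, 0.0002, 0], "turn": 0},
    {"linear": [0.003, 0.0002, 0], "turn": 0},
    {"linear": [0.002, 0, 0], "turn": 0},
    {"linear": [0.002, 0, 0], "turn": 0},
    {"linear": [0.002, 0, 0], "turn": 0},
    {"linear": [0.002, 0, 0], "turn": 0},
    {"linear": [0.002, 0, 0], "turn": 0}
  ]
}}

```text
t: 4.2
ee_pos: [520.7, -147.8, 241.7]
orientation: [-2.257, -2.186, -0.0]
ft_force: [-0.4, 0.2, -0.2]
width: 48.1
grasp_force: 0.0
```

The descent call was refused because its rows had no turn, and the advance then ran harmlessly at height. I'll back off those 28 mm and then descend with complete rows.

Call:
{"fn": "arm_command", "kwargs": {
  "series": [
    {"linear": [-0.014, -0.0005, 0], "turn": 0},
    {"linear": [-0.014, -0.0005, 0], "turn": 0},
    {"linear": [0, 0, 0.025], "turn": 0},
    {"linear": [0, 0, 0.025], "turn": 0},
    {"linear": [0, 0, 0.025], "turn": 0},
    {"linear": [0, 0, 0.025], "turn": 0},
    {"linear": [0, 0, 0.025], "turn": 0},
    {"linear": [0, 0, 0.025], "turn": 0},
    {"linear": [0, 0, 0.01], "turn": 0},
    {"linear": [0, 0, 0], "turn": 0}
  ]
}}

```text
t: 5.2
ee_pos: [517.9, -176.5, 80.4]
orientation: [-2.256, -2.183, 0.002]
ft_force: [-0.5, -0.7, 0.1]
width: 48.3
grasp_force: 0.0
```

Call:
{"fn": "arm_command", "kwargs": {
  "series": [
    {"linear": [0, 0, 0.012], "turn": 0},
    {"linear": [0, 0, 0.012], "turn": 0},
    {"linear": [0, 0, 0.008], "turn": 0},
    {"linear": [0, 0, 0.005], "turn": 0},
    {"linear": [0, 0, 0.002], "turn": 0},
    {"linear": [0, 0, 0], "turn": 0},
    {"linear": [0, 0, 0], "turn": 0}
  ]
}}

```text
t: 5.9
ee_pos: [519.0, -175.9, 42.9]
orientation: [2.256, 2.186, 0.0]
ft_force: [-0.2, 0.4, 0.3]
width: 48.3
grasp_force: 0.0
```

Call:
{"fn": "arm_command", "kwargs": {
  "series": [
    {"linear": [0.005, 0.0003, 0], "turn": 0},
    {"linear": [0.005, 0.0003, 0], "turn": 0},
    {"linear": [0.004, 0.0003, 0], "turn": 0},
    {"linear": [0.003, 0, 0], "turn": 0},
    {"linear": [0.002, 0, 0], "turn": 0},
    {"linear": [0.002, 0, 0], "turn": 0},
    {"linear": [0.002, 0, 0], "turn": 0},
    {"linear": [0.002, 0, 0], "turn": 0},
    {"linear": [0.002, 0, 0], "turn": 0},
    {"linear": [0.002, 0, 0], "turn": 0}
  ]
}}

```text
t: 6.9
ee_pos: [520.7, -147.1, 42.7]
orientation: [2.256, 2.186, -0.0]
ft_force: [0.3, -0.5, -1.1]
width: 48.1
grasp_force: 0.9
```

Call:
{"fn": "arm_command", "kwargs": {
  "series": [
    {"linear": [0.003, 0, 0], "turn": 0},
    {"linear": [0.0035, 0, 0], "turn": -0.018},
    {"linear": [0.0035, 0, 0], "turn": -0.018},
    {"linear": [0.0035, 0, 0], "turn": -0.018},
    {"linear": [0.0035, 0, 0], "turn": -0.018},
    {"linear": [0.0035, 0, 0], "turn": -0.018},
    {"linear": [0.0035, 0, 0], "turn": -0.018},
    {"linear": [0.0035, 0, 0], "turn": -0.018},
    {"linear": [0.0035, 0, 0], "turn": -0.018},
    {"linear": [0, 0, 0], "turn": 0}
  ]
}}

```text
t: 7.9
ee_pos: [519.6, -115.4, 42.7]
orientation: [-2.092, -2.343, 0.0]
ft_force: [0.1, 1.2, -0.6]
width: 48.2
grasp_force: 0.0
```

```bash
python3 - <<'E'
from h import *
grab('wrist','w2');grab('scene','s2');grab('side','d2')
a=cv2.resize(load('w2')['frame'],(600,375));b=cv2.resize(load('s2')['frame'][165:260,235:430],(400,195));c=load('d2')['frame'][140:280,250:400]
c=cv2.resize(c,(209,195))
o=np.zeros((575,620,3),np.uint8);o[:375,:600]=a;o[378:573,:400]=b;o[378:573,405:614]=c
cv2.imwrite('pics/m2.png',o)
E
```

```text
(no output)
```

View pics/m2.png

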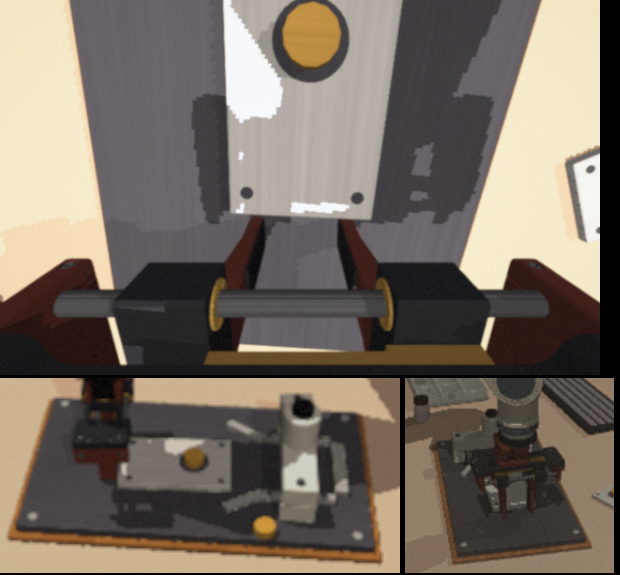

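The wrist view shows the tail's corners at montage (230,213) and (372,220), with the fingers touching the tail. The specimen top is at (312,34), and the scene inset shows the holder heading for the mouth. I'll compute the pose.

```bash
cat > m2.py <<'E'
import io,contextlib
with contextlib.redirect_stdout(io.StringIO()): from fit import *
w=load('w2'); f=640/600
A=px2w(w,np.array([230,213])*f,30);B=px2w(w,np.array([372,220])*f,30);C=px2w(w,np.array([312,34])*f,44)
A,B,C=map(torig,(A,B,C)); m=(A+B)/2
print('tail',A,B,np.linalg.norm(A-B),'mid',m,'spec',C,'dist',np.linalg.norm(C-m))
print('yaw',np.degrees(np.arctan2(A[0]-B[0],-(A[1]-B[1])))+180, np.degrees(np.arctan2(*(C-m)[::-1])))
o=ctrl.get_obs(); print('tcp',torig(o['ee_pos']),'toolyaw',np.degrees(2*np.arctan2(o['orientation'][1],o['orientation'][0])-R[2])%360)
s=load('s2')
g=np.array([195/400,95/195])
for n,u,z in (('frontR',(232,443),30),('frontL',(231,489),30),('tailL',(118,484),30),('spec',(196,456),44)):
    print(n,torig(px2w(s,(np.array(u)-[0,378])*g+[235,165],z)))
E
python3 m2.py
```

```text
tail [-134.82554397   36.48953649] [-131.86784199  -52.57118637] 89.10982188380697 mid [-133.34669298   -8.04082494] spec [-34.39437525  -4.3805174 ] dist 99.01999311537597
yaw 1.9020907929683233 2.1184405115889766
tcp [-149.45395088   -9.41958984] toolyaw 4.954078673477909
frontR [12.72616176 35.54967188]
frontL [ 14.55541183 -51.01782167]
tailL [-133.49285929  -54.22786319]
spec [-34.26787102  -7.99464686]
```

The holder is now at about y -5 mm with +2° yaw, and its front is near y -3. I'll ease the tool yaw to about 3° and push about 35 mm towards the straight section.

Call:
{"fn": "arm_command", "kwargs": {
  "series": [
    {"linear": [0.0035, 0, 0], "turn": 0.01},
    {"linear": [0.0035, 0, 0], "turn": 0.01},
    {"linear": [0.0035, 0, 0], "turn": 0.01},
    {"linear": [0.0035, 0, 0], "turn": 0},
    {"linear": [0.0035, 0, 0], "turn": 0},
    {"linear": [0.0035, 0, 0], "turn": 0},
    {"linear": [0.0035, 0, 0], "turn": 0},
    {"linear": [0.0035, 0, 0], "turn": 0},
    {"linear": [0.0035, 0, 0], "turn": 0},
    {"linear": [0.0035, 0, 0], "turn": 0}
  ]
}}

```text
t: 9.05
ee_pos: [516.8, -80.8, 42.7]
orientation: [-2.128, -2.311, 0.0]
ft_force: [-0.2, -2.0, -0.2]
width: 47.9
grasp_force: 0.9
```

```bash
python3 - <<'E'
from h import *
grab('wrist','w3');grab('scene','s3');grab('side','d3')
a=cv2.resize(load('w3')['frame'],(600,375));b=cv2.resize(load('s3')['frame'][165:260,235:430],(400,195));c=load('d3')['frame'][140:280,250:400]
c=cv2.resize(c,(209,195))
o=np.zeros((575,620,3),np.uint8);o[:375,:600]=a;o[378:573,:400]=b;o[378:573,405:614]=c
cv2.imwrite('pics/m3.png',o)
E
```

```text
(no output)
```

View pics/m3.png

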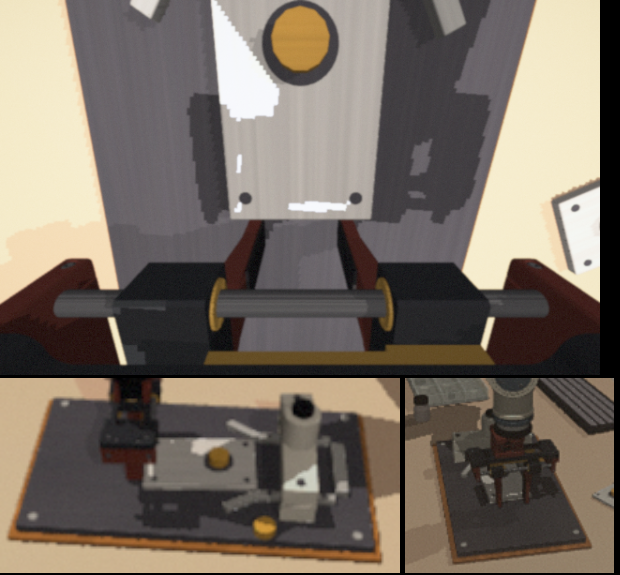

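The wrist view shows the tail square to the fingers, with corners at (231,218) and (371,219) and the specimen at (301,38). The front is entering between the guide tips at (147,12) and (452,25).

```bash
cat > m3.py <<'E'
import io,contextlib
with contextlib.redirect_stdout(io.StringIO()): from fit import *
w=load('w3'); f=640/600
W=lambda u,z:torig(px2w(w,np.array(u)*f,z))
A,B,C=W((231,218),30),W((371,219),30),W((301,38),44); m=(A+B)/2
print('mid',m,np.linalg.norm(A-B),'spec',C,np.linalg.norm(C-m),'yaw',np.degrees(np.arctan2(B[0]-A[0],A[1]-B[1])),np.degrees(np.arctan2(*(C-m)[::-1])))
print('guides inner tips',W((162,10),30),W((436,24),30),'outer',W((143,19),30),W((452,35),30))
o=ctrl.get_obs(); print('tcp',torig(o['ee_pos']),'toolyaw',np.degrees(2*np.arctan2(o['orientation'][1],o['orientation'][0])-R[2])%360)
E
python3 m3.py
```

```text
mid [-100.05909151   -6.45589319] 87.95866874052288 spec [-1.60632823 -0.93676989] 98.60733907899667 yaw 2.733906257583444 3.208562501523512
guides inner tips [ 9.73611379 69.22847157] [ 11.22390765 -68.70505781] outer [ 5.23577763 79.18911882] [  6.76515372 -77.9179182 ]
tcp [-114.32890645   -7.33548125] toolyaw 3.25221215851883
```

The guides are centred at y ≈ 0, and the holder's front is at y ≈ +1.4 with 3° yaw. I'll straighten it while pushing on.

Call:
{"fn": "arm_command", "kwargs": {
  "series": [
    {"linear": [0.0035, -0.0003, 0], "turn": 0.003},
    {"linear": [0.0035, -0.0003, 0], "turn": 0.003},
    {"linear": [0.0035, -0.0003, 0], "turn": 0.003},
    {"linear": [0.0035, -0.0003, 0], "turn": 0.003},
    {"linear": [0.0035, -0.0003, 0], "turn": 0.003},
    {"linear": [0.0035, -0.0003, 0], "turn": 0.003},
    {"linear": [0.0035, -0.0003, 0], "turn": 0.003},
    {"linear": [0.0035, -0.0003, 0], "turn": 0.003},
    {"linear": [0.0035, -0.0003, 0], "turn": 0.003},
    {"linear": [0.0035, -0.0003, 0], "turn": 0.003}
  ]
}}

```text
t: 10.2
ee_pos: [511.4, -46.1, 42.7]
orientation: [2.163, 2.278, 0.0]
ft_force: [-0.9, -3.4, 0.3]
width: 48.4
grasp_force: 1.2
```

Call:
{"fn": "arm_command", "kwargs": {
  "series": [
    {"linear": [0.003, -0.0003, 0], "turn": 0.003},
    {"linear": [0.003, -0.0003, 0], "turn": 0.003},
    {"linear": [0.003, -0.0003, 0], "turn": 0.003},
    {"linear": [0.003, -0.0003, 0], "turn": 0.003},
    {"linear": [0.003, -0.0003, 0], "turn": 0.003},
    {"linear": [0.003, -0.0002, 0], "turn": 0.003},
    {"linear": [0.003, 0, 0], "turn": 0.003},
    {"linear": [0.003, 0, 0], "turn": 0.003},
    {"linear": [0.003, 0, 0], "turn": 0.002},
    {"linear": [0.003, 0, 0], "turn": 0}
  ]
}}

```text
t: 11.2
ee_pos: [508.6, -16.3, 42.7]
orientation: [2.192, 2.25, 0.0]
ft_force: [0.2, -3.9, 0.3]
width: 48.2
grasp_force: 1.4
```

```bash
python3 - <<'E'
from h import *
grab('wrist','w4');grab('scene','s4');grab('side','d4')
a=cv2.resize(load('w4')['frame'],(600,375));b=cv2.resize(load('s4')['frame'][165:260,235:430],(400,195));c=load('d4')['frame'][110:250,250:400]
c=cv2.resize(c,(209,195))
o=np.zeros((575,620,3),np.uint8);o[:375,:600]=a;o[378:573,:400]=b;o[378:573,405:614]=c
cv2.imwrite('pics/m4.png',o)
E
```

```text
(no output)
```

View pics/m4.png

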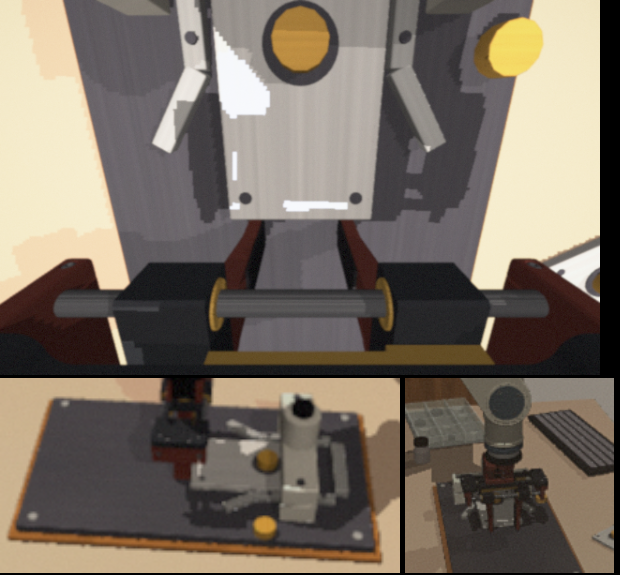

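The holder sits evenly between the guides, with a small gap on both sides. The tail corners are at (231,218) and (371,219), and the spare hasn't moved. About 35 mm remain, so I'll push 30 mm and then creep to the stop.

Call:
{"fn": "arm_command", "kwargs": {
  "series": [
    {"linear": [0.003, 0, 0], "turn": 0},
    {"linear": [0.003, 0, 0], "turn": 0},
    {"linear": [0.003, 0, 0], "turn": 0},
    {"linear": [0.003, 0, 0], "turn": 0},
    {"linear": [0.003, 0, 0], "turn": 0},
    {"linear": [0.003, 0, 0], "turn": 0},
    {"linear": [0.003, 0, 0], "turn": 0},
    {"linear": [0.003, 0, 0], "turn": 0},
    {"linear": [0.003, 0, 0], "turn": 0},
    {"linear": [0.002, 0, 0], "turn": 0}
  ]
}}

```text
t: 12.35
ee_pos: [507.8, 12.7, 42.7]
orientation: [-2.192, -2.25, 0.0]
ft_force: [0.1, -1.2, -1.9]
width: 48.2
grasp_force: 0.8
```

Call:
{"fn": "arm_command", "kwargs": {
  "series": [
    {"linear": [0.001, 0, 0], "turn": 0},
    {"linear": [0.001, 0, 0], "turn": 0},
    {"linear": [0.001, 0, 0], "turn": 0},
    {"linear": [0.001, 0, 0], "turn": 0}
  ]
}}

```text
t: 12.75
ee_pos: [507.7, 16.5, 42.7]
orientation: [-2.192, -2.25, 0.0]
ft_force: [-0.0, -2.1, -1.7]
width: 48.4
grasp_force: 0.8
```

Call:
{"fn": "arm_command", "kwargs": {
  "series": [
    {"linear": [0.001, 0, 0], "turn": 0},
    {"linear": [0.001, 0, 0], "turn": 0}
  ]
}}

```text
t: 12.95
ee_pos: [507.6, 18.5, 42.7]
orientation: [2.192, 2.25, 0.0]
ft_force: [0.2, -2.0, -0.8]
width: 48.4
grasp_force: 0.8
```

Call:
{"fn": "arm_command", "kwargs": {
  "series": [
    {"linear": [0.0007, 0, 0], "turn": 0},
    {"linear": [0.0007, 0, 0], "turn": 0}
  ]
}}

```text
t: 13.15
ee_pos: [507.6, 19.9, 42.7]
orientation: [-2.192, -2.25, 0.0]
ft_force: [0.2, -1.7, -0.4]
width: 48.6
grasp_force: 0.8
```

Call:
{"fn": "arm_command", "kwargs": {
  "series": [
    {"linear": [0.0007, 0, 0], "turn": 0},
    {"linear": [0.0007, 0, 0], "turn": 0}
  ]
}}

```text
t: 13.35
ee_pos: [507.5, 21.3, 42.7]
orientation: [2.192, 2.25, 0.0]
ft_force: [0.2, -1.6, -1.2]
width: 48.3
grasp_force: 0.8
```

Call:
{"fn": "arm_command", "kwargs": {
  "series": [
    {"linear": [0.0007, 0, 0], "turn": 0},
    {"linear": [0, 0, 0], "turn": 0}
  ]
}}

```text
t: 13.55
ee_pos: [507.6, 21.9, 42.7]
orientation: [2.192, 2.25, 0.0]
ft_force: [0.5, -2.2, -0.6]
width: 48.2
grasp_force: 1.1
```

Call:
{"fn": "arm_command", "kwargs": {
  "series": [
    {"linear": [0.0006, 0, 0], "turn": 0},
    {"linear": [0.0006, 0, 0], "turn": 0}
  ]
}}

```text
t: 13.75
ee_pos: [508.0, 22.3, 42.7]
orientation: [2.19, 2.251, -0.0]
ft_force: [1.7, -13.1, -2.2]
width: 48.3
grasp_force: 6.5
```

Call:
{"fn": "arm_command", "kwargs": {
  "series": [
    {"linear": [0.0006, 0, 0], "turn": 0}
  ]
}}

```text
t: 13.85
ee_pos: [508.1, 22.4, 42.8]
orientation: [2.189, 2.251, -0.001]
ft_force: [1.0, -18.1, -1.9]
width: 48.3
grasp_force: 8.7
```

```bash
python3 - <<'E'
import io,contextlib
with contextlib.redirect_stdout(io.StringIO()): from fit import *
o=ctrl.get_obs(); print(torig(o['ee_pos']),o['ft_force'])
grab('wrist','w5');grab('scene','s5')
a=cv2.resize(load('w5')['frame'],(600,375));b=cv2.resize(load('s5')['frame'][170:250,325:425],(250,200),interpolation=cv2.INTER_CUBIC)
q=np.zeros((578,600,3),np.uint8);q[:375]=a;q[378:578,:250]=b
cv2.imwrite('pics/m5.png',q)
E
```

```text
[-11.04127708  -1.38653338] [  1.01411599 -18.05635343  -1.90856405]
```

View pics/m5.png

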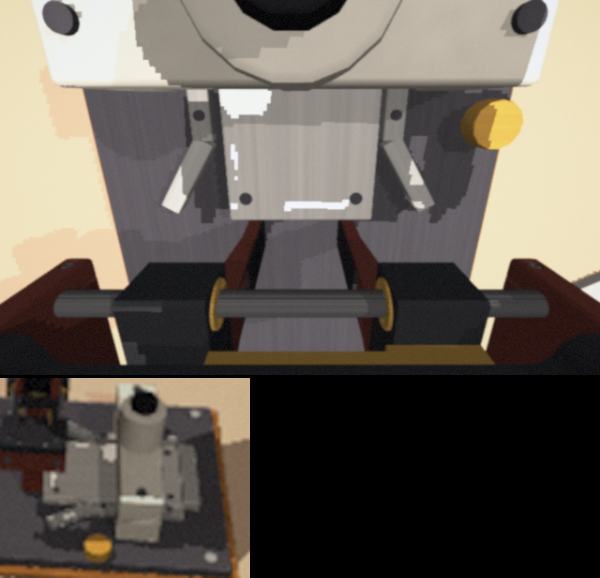

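The force rose to 18 N and the TCP stalled where expected (tail ≈ rig x 0, square to the tool), so the front edge is against the end stop. The spare is untouched. I'll back straight off, then rise.

Call:
{"fn": "arm_command", "kwargs": {
  "series": [
    {"linear": [-0.001, 0, 0], "turn": 0},
    {"linear": [-0.003, 0, 0], "turn": 0},
    {"linear": [-0.006, 0, 0], "turn": 0},
    {"linear": [-0.012, 0, 0], "turn": 0},
    {"linear": [-0.02, 0, 0], "turn": 0},
    {"linear": [-0.03, 0, 0], "turn": 0},
    {"linear": [-0.03, 0, 0], "turn": 0},
    {"linear": [-0.015, 0, 0], "turn": 0},
    {"linear": [0, 0, -0.01], "turn": 0},
    {"linear": [0, 0, -0.03], "turn": 0}
  ]
}}

```text
t: 14.95
ee_pos: [508.6, -92.9, 81.6]
orientation: [-2.191, -2.246, 0.004]
ft_force: [0.2, -0.1, -0.8]
width: 48.3
grasp_force: 0.0
```

Call:
{"fn": "arm_command", "kwargs": {
  "series": [
    {"linear": [0, 0, -0.03], "turn": 0},
    {"linear": [0, 0, -0.03], "turn": 0},
    {"linear": [0, 0, -0.03], "turn": 0},
    {"linear": [0, 0, -0.03], "turn": 0},
    {"linear": [0, 0, -0.03], "turn": 0},
    {"linear": [0, 0, -0.02], "turn": 0},
    {"linear": [0, 0, 0], "turn": 0},
    {"linear": [0, 0, 0], "turn": 0},
    {"linear": [0, 0, 0], "turn": 0}
  ]
}}

```text
t: 15.85
ee_pos: [509.7, -92.5, 251.6]
orientation: [-2.19, -2.25, 0.002]
ft_force: [-0.2, 0.1, 0.0]
width: 48.5
grasp_force: 0.0
```

```bash
python3 - <<'E'
from h import *
grab('wrist','w6');grab('scene','s6');grab('side','d6')
a=cv2.resize(load('w6')['frame'],(600,375));b=cv2.resize(load('s6')['frame'][165:260,235:430],(400,195));c=load('d6')['frame'][150:290,250:400]
c=cv2.resize(c,(209,195))
o=np.zeros((575,620,3),np.uint8);o[:375,:600]=a;o[378:573,:400]=b;o[378:573,405:614]=c
cv2.imwrite('pics/m6.png',o)
E
```

```text
(no output)
```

View pics/m6.png

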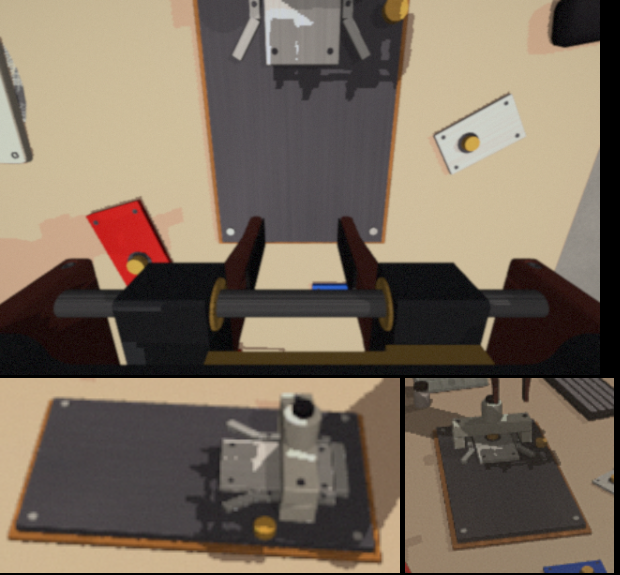

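The holder is seated under the bridge, with its tail corners at (267,64) and (339,64), and the hand is clear. I'll check the tail position and hand the job in if it agrees.

```bash
python3 - <<'E'
import io,contextlib
with contextlib.redirect_stdout(io.StringIO()): from fit import *
w=load('w6'); f=640/600
A,B=[torig(px2w(w,np.array(u)*f,30)) for u in ((267,64),(339,64))]
print(A,B)
if max(abs(A[0]),abs(B[0]))<5 and abs(A[1]+B[1])/2<5: print(ctrl.close_job())
E
```

```text
[ 1.63256401 42.80881349] [  1.6051938  -46.49956568]
the job is handed in; nothing more can be done
None
```

The holder was pushed flat along the bed, between the guides and under the bridge, until its front edge was up against the end stop; the hand was then lifted clear and the job handed in at about 16 s.

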